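# Open and lock the folding job-card stand

## Task

Set up the job-card stand on the bench: swing its folded panel up over centre so that it snaps fully open, then turn the cam knob clockwise until the sprung brass follower drops into the notch and the knob's lock arm stands in front of the open panel. Let go of everything and leave the other tools where they lie.

Things in the scene. Friction and masses are not known exactly. Their poses are not given: they have to be found in the camera images.
- stand: Fixed dark steel base of the folding job-card stand. Origin on the bench right under the middle of the panel's hinge line; x from the panel's free edge to the hinge, y along the hinge, z up. Plate 18 mm high, x -110 to 40, y -75 to 69 mm (spring out to 83). An outrigger (x -35 to 40, y -75 to -195 mm, 18 mm high) carries the cam knob (axis at x -2, y -120 mm) and a 54 mm high follower block at y -170 mm.
- panel (a joint): Aluminium panel's angle on its hinge, rad: 0 folded flat (free edge towards the stand's -x), 1.92 fully open at its stop, leaning back past upright; grows as it lifts (turns about the stand's +y). An over-centre spring pushes it shut below about 1.1 rad and snaps it open beyond; lifting the tab takes about 4 N at first. The knob's lock arm, if turned in early, blocks the opening.
- panel_hinge (a point): Middle of the hinge line, fixed on the stand 30 mm above the bench; the hinge runs along the stand's y. The panel is 130 mm wide along it, 6 mm thick and reaches 112 mm from it.
- panel_tab (a point): Grip point on the panel's pull tab, in its mid-plane 138 mm from the hinge line, 30 mm above the bench when folded; only bench below. Tab: flat tongue at the middle of the free edge, 14 mm wide along the hinge, 12 mm thick, 108 to 152 mm from the hinge line. The point turns with the panel; its y is along the hinge. Pinched across its 14 mm width it can turn between the fingers as the panel swings.
- cam_knob (a joint): Angle of the cam knob about its upright axis, rad, growing clockwise seen from above, 0 to 1.42 (stop); starts between 0 and 0.35. At 1.35 the cam's notch meets the follower and the steel lock arm (8 x 8 mm, reaching 67 mm from the axis, 53 to 61 mm above the bench) points along the stand's +y, in front of the open panel. Turning it takes about 0.1 N m at most.
- knob_grip (a point): Grip point of the cam knob, on its axis, 77 mm above the bench. Black bar grip 44 mm long, 12 mm wide, 61 to 88 mm above the bench, in line with the lock arm: at knob angle q it lies 2.92 - q rad counter-clockwise from the stand's x. The point's axes turn with the knob. The steel cam below (radius 20 to 22 mm, 43 to 53 mm above the bench) has one notch, opposite the arm.
- follower (a joint): Travel of the sprung brass follower towards the knob's axis, m: about 0 to -0.002 while it rides on the cam's rim, 0.004 to 0.005 when dropped into the notch.
- follower_tip (a point): Centre of the follower's round brass tip (8 mm diameter), 48 mm above the bench, on the side of the knob away from the panel; it slides along the stand's y.
- driver_set: Bystander: five teal-handled screwdrivers upright in a clear stand, 60 x 170 mm, 136 mm high; origin under its centre.
- torch: Bystander: black inspection torch lying flat, 220 x 36 x 28 mm, origin under its middle, long side along its x.
- pipe_bender: Bystander: aluminium pipe bender lying flat, about 310 x 120 x 25 mm, handles to its -x; origin on the bench, 55 mm from its middle towards the round former.
- grips: Bystander: steel locking grips lying flat, about 210 x 60 x 16 mm, origin under the pivot, handles to its -x.

How it is judged:
On the way, in this order (a step that is already met when the one before it is completed fails the run):
1. the panel has snapped fully open, with the cam knob not yet turned in (value of joint panel above 1.8 rad and value of joint cam_knob below 1 rad), for 0.1 s.
2. the follower has dropped into the cam's notch with the panel open (value of joint panel above 1.75 rad and value of joint cam_knob above 1.25 rad and value of joint follower above 0.0025 m), for 0.2 s.
At the end, for the whole second after the job is handed in: The panel is open (beyond 1.75 rad) and still, the cam knob is turned beyond 1.25 rad and still, and the follower has dropped more than 2.5 mm inward of its zero, into the notch (all of step 2 and velocity of joint panel between -0.1 and 0.1 rad/s and velocity of joint cam_knob between -0.1 and 0.1 rad/s); the robot touches nothing.
It fails at once if a bystander tool is shifted by more than 20 mm (distance of any of driver_set, torch, pipe_bender, grips from where it was at the start of the episode above 0.02 m).
It also fails if it takes over 54 s, if anything falls off the work surface, if the arm or the gripper's body presses on something with over 40 N, if the wrist force passes 120 N, or if a joint passes its speed limit or range.

## Robot

A 7-joint arm with a two-finger parallel gripper is mounted at the origin on the work surface. World frame = base frame: x ahead of the robot, y to its left, z up, the work surface at z = 0. Lengths are in m, angles in rad, forces in N, time in s.
With the tool pointing down it reaches from about 0.4 to 0.9 m from the base axis. Payload 5.5 kg.
Tool frame: the origin (TCP) lies between the finger pads; the fingertips stand 11 mm ahead of it and the grasp point (between the pads) lies 8 mm behind it; z points along the fingers, y is the line along which they close (so a half turn about z gives the same grasp; the last joint's range is limited). The gripper opens to 85 mm and grips with 20 to 120 N. Pads are 22 mm wide; open, the fingers measure 114 mm over their backs; the gripper's body (76 mm by 85 mm) begins 54 mm behind the grasp point. The pads swing forward as they close: fully open they stand 13 mm farther back than shut.
Start: joints at [1.38, 0.501, -0.427, 1.55, 0.221, 1.138, -0.21], TCP at [0.285, -0.584, 0.242] pointing down, gripper open.
Joint ranges: [-2.88, 2.88], [-0.31, 2.03], [-1.54, 1.56], [0.2, 2.42], [-1.41, 4.55], [0.19, 2.02], [-2.57, 2.57]. Speed limits (rad/s): [2.57, 2.57, 3.14, 3.14, 3.14, 3.14, 3.14].

## Interface

Orientations are given as a unit quaternion [w, x, y, z].
In Python, from bench import env gives the robot as it stands. The module is installed in compiled form; this text tells all that it offers.
- The arm moves only by the tool step_arm, never from a script. Its arguments are lists of equal length, an entry for each row: "dp": the shift along the tool's x, y, z in m, a list of three; "twist": the turn, a rotation vector about the tool's x, y, z in degrees, a list of three. In form: {"dp": [[x, y, z], ...], "twist": [[wx, wy, wz], ...]}. A call has 1 to 5 rows; each row is the pose to reach, as a shift and turn from the pose commanded when the call began, along the tool's axes at that moment; what a row does not reach only later rows make up. A row lasts 1/12 s, in which the tool goes at most 41.7 mm and 7.16 degrees, less where a joint would pass 70% of its speed; a pose out of reach is approached as far as the arm can. A call with a gripper value outside its range is refused whole. "gripper" is the opening in per cent of the stroke, from 0 (shut) to 100 (fully open), set as the call begins (left out, the last holds). The fingers move at their own pace and stop on an object; the grip force is fixed at half the most. Time passes only in rows, so rows that repeat a pose let the fingers close. It gives the time, the measured TCP pose, the force, the opening and the grip force at its end, in the units of the state.
- env.get_obs(): the state, without advancing time (a new reading comes with each control period).
- env.camera(name): name is "scene" or "top" or "wrist"; returns a dict with "img" (420x560x3 uint8, red, green, blue), "camera_matrix" (3x3 intrinsics, pixels), "extrinsics" (4x4, takes a point from world to camera coordinates). Camera axes: x right, y down, z forward; pixel columns grow to the right and rows downward; lengths in m; the calibration is good to about 2 mm. The wrist camera is an equidistant fisheye: a pixel r from the principal point sees the ray r / f radians off the axis. A picture is of the moment at which its call begins. There is no depth.
- env.job_done(): hands the job in; it is judged then, once.
Trained networks look in a picture, given as the dict that the camera call returned (one of the last four; its "shot" number tells which), for a name from the list of things; names that differ only in an ending like _2 or _b are one class to them, and where a whole thing is asked for, a point or a joint stands for the part that bears it (a point fixed in the world has none). Each returns a list of dicts, best first, with "p" (0 to 1); they miss things now and then, are a little off and sometimes report something else, mostly with a low value. They report only what shows in the picture. A call takes as long as a camera call.
- env.recognise(picture, target): "rect" ([centre column, centre row, width, height] as shares, 0 to 1, of the picture: columns of its width, rows of its height, round what is visible of it).
The state is a dict: "t": time; "joint_pos": joint angles; "joint_velocities": joint speeds; "tau": joint torques, N m; "tool_pos": TCP position; "ee_rot": TCP orientation; "contact_force": force on the tool from outside, world axes, zero at the start; "ft_torque": the same for the moment, N m; "grip_width": opening from 0.0 (shut) to 1.0 (fully open); "grasp_force": force on a finger pad.
Only numpy, scipy, OpenCV 4.12 (cv2) and the standard library are available. Lean on these libraries where they do the work, as an engineer would, in place of code of your own. Each camera call takes 0.05 s, during which the arm holds its last target. There are 200 camera calls.

## Working session

There is one attempt and no reset: what is moved stays moved. The work goes in short steps, Python scripts to look and compute and a tool call to move; the robot and the scene stay as the last step left them, time stands still between calls to the robot, and variables do not carry over. Pictures are saved under pics/ and viewed, at most 10 in all, crops included, and the job is handed in when it is done.

Besides the shell and the picture viewer there is one more tool, called after "Request:" as a command line: name --argument value ..., lists and objects as JSON in quotes. step_arm: Moves the arm, as the interface text tells. Its arguments: {"type":"object","properties":{"dp":{"type":"array"},"twist":{"type":"array"},"gripper":{"type":"number"}},"required":["dp","twist"]}

```bash
mkdir -p pics; cat > h.py <<'E'
import numpy as np, cv2
from bench import env
from scipy.spatial.transform import Rotation as R
def ray(p,uv):
    K=p["camera_matrix"];E=np.array(p["extrinsics"]);K=np.array(K)
    d=np.array([(uv[0]-K[0,2])/K[0,0],(uv[1]-K[1,2])/K[1,1],1.])
    if p.get("fish"):
        r=np.hypot(d[0],d[1]); d=np.array([np.sin(r)*d[0]/max(r,1e-9),np.sin(r)*d[1]/max(r,1e-9),np.cos(r)])
    return -E[:3,:3].T@E[:3,3], E[:3,:3].T@d
def atz(p,uv,z):
    o,d=ray(p,uv); return o+d*(z-o[2])/d[2]
def proj(p,X):
    K=np.array(p["camera_matrix"]);E=np.array(p["extrinsics"]);c=E[:3,:3]@np.array(X)+E[:3,3]
    if p.get("fish"):
        r=np.hypot(c[0],c[1]);th=np.arctan2(r,c[2]);c=np.array([c[0]/r*th,c[1]/r*th,1])
    c=c/c[2];return (K@c)[:2]
def cam(n):
    p=env.camera(n)
    if n=="wrist": p["fish"]=True
    return p
def rec(p,t):
    out=[]
    for r in env.recognise({k:v for k,v in p.items() if k!="fish"},t)[:2]:
        c=r["rect"];out.append((round(r["p"],2),[round(c[0]*560,1),round(c[1]*420,1),round(c[2]*560,1),round(c[3]*420,1)]))
    return out
def save(p,n,crop=None,s=1):
    im=p["img"][:,:,::-1]
    if crop: a,b,c,d=crop; im=im[b:d,a:c]
    cv2.imwrite("pics/"+n,cv2.resize(im,None,fx=s,fy=s,interpolation=cv2.INTER_CUBIC))
E
python3 - <<'E'
from h import *
for n in ["top","scene"]:
    p=cam(n);save(p,n+"0.png",None,1.4)
    print(n,np.round(np.array(p["camera_matrix"]),1).tolist(),np.round(np.linalg.inv(p["extrinsics"]),3).tolist())
    for t in ["stand","panel","panel_tab","cam_knob","knob_grip","follower_tip","driver_set","torch","pipe_bender","grips"]:
        r=rec(p,t); print(t,r,[np.round(atz(p,x[1][:2],.03),3).tolist() for x in r])
o=env.get_obs();print(o)
E
```

```text
top [[494.0, 0.0, 275.4], [0.0, 494.0, 219.1], [0.0, 0.0, 1.0]] [[-0.022, -0.987, 0.159, 0.38], [-0.999, 0.026, 0.02, -0.006], [-0.024, -0.159, -0.987, 1.486], [0.0, 0.0, 0.0, 1.0]]
stand [(0.93, [263.0, 231.5, 92.5, 64.5])] [[0.579, 0.061, 0.03]]
panel [(0.67, [279.8, 224.9, 19.0, 26.9]), (0.65, [241.9, 236.2, 50.0, 51.4])] [[0.598, 0.011, 0.03], [0.567, 0.124, 0.03]]
panel_tab [(0.72, [239.2, 233.6, 50.5, 47.2])] [[0.575, 0.132, 0.03]]
cam_knob [(0.74, [278.8, 226.2, 20.1, 26.1]), (0.55, [240.5, 235.4, 50.8, 49.4])] [[0.594, 0.014, 0.03], [0.569, 0.129, 0.03]]
knob_grip [(0.55, [280.3, 225.7, 22.6, 28.1]), (0.15, [153.8, 203.2, 65.0, 23.5])] [[0.596, 0.009, 0.03], [0.674, 0.39, 0.03]]
follower_tip [] []
driver_set [(0.79, [153.6, 202.4, 61.0, 28.5])] [[0.676, 0.39, 0.03]]
torch [(0.86, [157.8, 288.5, 16.6, 71.7])] [[0.418, 0.374, 0.03]]
pipe_bender [(0.61, [424.3, 229.9, 39.7, 101.7])] [[0.572, -0.416, 0.03]]
grips [(0.64, [267.0, 151.4, 25.4, 65.6]), (0.38, [241.1, 234.6, 50.4, 54.7])] [[0.826, 0.045, 0.03], [0.572, 0.127, 0.03]]
scene [[464.1, 0.0, 280.3], [0.0, 464.1, 212.6], [0
[... 993 characters left out ...]
87384, -0.42700727,  1.5504188 ,  0.22077846,
        1.13829576, -0.21030653]), 'joint_velocities': array([-8.15922219e-04, -7.31771738e-05,  1.39988284e-03, -1.36062810e-03,
        1.89557516e-03,  1.25484288e-04,  7.28454797e-05]), 'tau': array([-3.75842901e-04, -5.69389844e+01, -5.81052661e+00, -2.81335115e+01,
        1.27450234e-02,  2.01553405e-03, -1.31101973e-05]), 'tool_pos': array([ 0.28500254, -0.58417726,  0.24231887]), 'ee_rot': array([6.10211017e-06, 9.74363249e-01, 2.24980574e-01, 2.71736610e-05]), 'contact_force': array([-0.08417415,  1.20560821,  0.18329448]), 'ft_torque': array([-0.00106351, -0.01426747, -0.06242434]), 'grasp_force': 0.0, 'grip_width': 0.9993962332982322}
```

```bash
python3 - <<'E'
import cv2,numpy as np
a=cv2.imread("pics/top0.png");b=cv2.imread("pics/scene0.png")
f=1.4
def crop(im,x0,y0,w,h,s):
    c=im[int(y0*f):int((y0+h)*f),int(x0*f):int((x0+w)*f)];return cv2.resize(c,(int(w*s),int(h*s)),interpolation=cv2.INTER_CUBIC)
A=crop(a,205,190,110,90,5);cv2.imwrite("pics/a.png",A)
B=crop(b,240,190,130,120,5);cv2.imwrite("pics/b.png",B)
E
```

```text
(no output)
```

View pics/a.png

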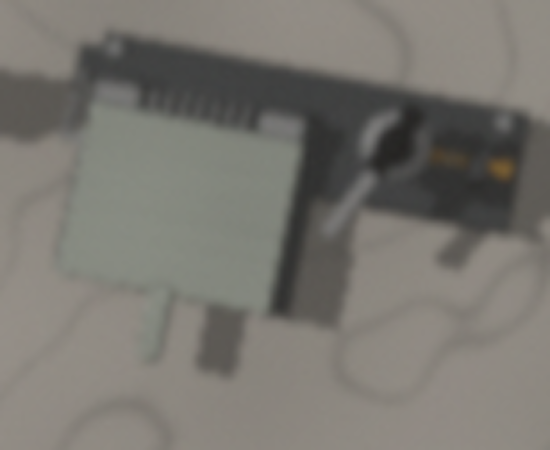

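View pics/b.png

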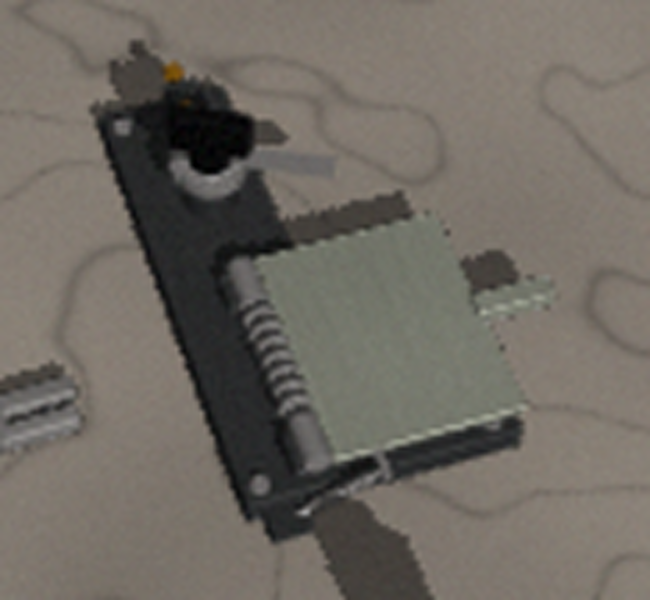

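```bash
cat > fit.py <<'E'
from h import *
from scipy.optimize import least_squares
T=[((40,-195,18),(527,110)),((-35,-195,18),(515,232)),((-112,65,33),(62,272)),((-112,-65,33),(270,314)),((-152,0,36),(152,362)),((-2,-120,88),(395,143)),((0,65,36),(95,95)),((0,-65,36),(303,128))]
S=[((-152,0,33),(552,292)),((-112,-65,33),(435,215)),((-112,65,33),(522,408)),((-2,-120,88),(210,130)),((40,-195,18),(97,108))]
pt,ps=cam("top"),cam("scene")
def X(v,l): 
    c,s=np.cos(v[2]),np.sin(v[2]);l=np.array(l)/1000;return [v[0]+c*l[0]-s*l[1],v[1]+s*l[0]+c*l[1],l[2]]
def res(v):
    r=[]
    for p,L,o in((pt,T,(205,190)),(ps,S,(240,190))):
        for l,c in L: r+=list(proj(p,X(v,l))-(np.array(c)/5+o))
    return np.array(r)
f=least_squares(res,[.6,.12,-.1],loss="soft_l1");print(f.x,np.round(res(f.x).reshape(-1,2),1).tolist())
v=f.x
for l in [(-138,0,30),(0,0,30),(-2,-120,77)]: print(np.round(X(v,l),4))
# knob arm tip in top
tip=atz(pt,np.array((328,235))/5+(205,190),.057);k=np.array(X(v,(-2,-120,57)))
d=tip-k;a=np.arctan2(d[1],d[0])-v[2];print("arm",np.linalg.norm(d),"q",(2.92-a)%(2*np.pi))
E
python3 fit.py
```

```text
[ 0.63943868  0.11451598 -0.21966904] [[0.8, 0.2], [-1.4, 0.1], [-1.7, -0.1], [-0.4, -0.0], [-1.3, -0.7], [-0.1, -1.4], [-0.5, -1.4], [0.5, 0.3], [-0.4, -2.0], [-0.2, -1.9], [1.3, -1.2], [0.1, -3.4], [-0.1, 0.4]]
[0.5048 0.1446 0.03  ]
[0.6394 0.1145 0.03  ]
[ 0.6113 -0.0022  0.077 ]
arm 0.06612832316445018 q 0.21583982805410074
```

```bash
cat > go.py <<'E'
import sys
from h import *
V=[0.6394,0.1145,-0.2197]
def W(l):
    c,s=np.cos(V[2]),np.sin(V[2]);l=np.array(l)/1000;return np.array([V[0]+c*l[0]-s*l[1],V[1]+s*l[0]+c*l[1],l[2]])
def delta(pos,yaw,o=None):
    "tool down, tool x at yaw"
    o=o or env.get_obs();q=o["ee_rot"];Rc=R.from_quat([q[1],q[2],q[3],q[0]])
    Rt=R.from_matrix(np.array([[np.cos(yaw),np.sin(yaw),0],[np.sin(yaw),-np.cos(yaw),0],[0,0,-1]]))
    print("dp",np.round(Rc.inv().apply(np.array(pos)-o["tool_pos"]),4).tolist(),"twist",np.round(np.degrees((Rc.inv()*Rt).as_rotvec()),1).tolist())
E
python3 -c "
from go import *
delta(W((-138,0,150)),V[2])"
```

```text
dp [0.517, -0.5587, 0.0923] twist [0.0, -0.0, 38.6]
```

Request:
step_arm --dp '[[0.14, -0.15, 0], [0.28, -0.3, 0], [0.517, -0.559, 0.06], [0.517, -0.559, 0.06], [0.517, -0.559, 0.06]]' --twist '[[0, 0, 38.6], [0, 0, 38.6], [0, 0, 38.6], [0, 0, 38.6], [0, 0, 38.6]]' --gripper 60

```text
t: 1.62
tool_pos: [0.3455, -0.3835, 0.2314]
ee_rot: [0.0, 0.996, -0.089, 0.0]
contact_force: [0.8, -0.5, 0.2]
grip_width: 0.599
grasp_force: 0.0
```

```bash
python3 -c "
from go import *
print(env.get_obs()['t']);delta(W((-138,0,150)),V[2])"
```

```text
1.6167
dp [0.0633, -0.5479, 0.0812] twist [0.0, -0.0, 2.4]
```

Request:
step_arm --dp '[[0.063, -0.548, 0.04], [0.063, -0.548, 0.04], [0.063, -0.548, 0.04], [0.063, -0.548, 0.04], [0.063, -0.548, 0.04]]' --twist '[[0, 0, 2.4], [0, 0, 2.4], [0, 0, 2.4], [0, 0, 2.4], [0, 0, 2.4]]'

```text
t: 2.03
tool_pos: [0.404, -0.1841, 0.2165]
ee_rot: [0.0, 0.994, -0.106, 0.0]
contact_force: [1.6, -1.2, -0.3]
grip_width: 0.6
grasp_force: 0.0
```

```bash
python3 -c "
from go import *
print(env.get_obs()['t']);delta(W((-138,0,150)),V[2])"
```

```text
2.0333
dp [0.0288, -0.3426, 0.0663] twist [0.0, -0.1, 0.4]
```

Request:
step_arm --dp '[[0.029, -0.343, 0.066], [0.029, -0.343, 0.066], [0.029, -0.343, 0.066], [0.029, -0.343, 0.066], [0.029, -0.343, 0.066]]' --twist '[[0, 0, 0.4], [0, 0, 0.4], [0, 0, 0.4], [0, 0, 0.4], [0, 0, 0.4]]'

```text
t: 2.45
tool_pos: [0.4642, 0.0115, 0.1771]
ee_rot: [0.0, 0.994, -0.11, 0.001]
contact_force: [1.1, -0.8, 0.5]
grip_width: 0.598
grasp_force: 0.0
```

```bash
python3 -c "
from go import *
print(env.get_obs()['t']);delta(W((-138,0,150)),V[2])"
```

```text
2.45
dp [0.0104, -0.1387, 0.0271] twist [0.0, -0.1, -0.0]
```

Request:
step_arm --dp '[[0.01, -0.139, 0.027], [0.01, -0.139, 0.027], [0.01, -0.139, 0.027], [0.01, -0.139, 0.027], [0.01, -0.139, 0.027]]' --twist '[[0, 0, 0], [0, 0, 0], [0, 0, 0], [0, 0, 0], [0, 0, 0]]'

```text
t: 2.87
tool_pos: [0.5039, 0.1494, 0.1498]
ee_rot: [-0.002, 0.994, -0.106, -0.0]
contact_force: [-0.0, -0.5, -0.5]
grip_width: 0.598
grasp_force: 0.0
```

```bash
python3 -c "
from go import *
p=cam('wrist');save(p,'w1.png',None,1.4)
print(env.get_obs()['t']);delta(W((-138,0,150)),V[2])
for l in [(-138,0,30),(-152,0,30),(-112,65,33),(-112,-65,33),(-2,-120,88)]: print(l,np.round(proj(p,W(l))*1.4))"
```

```text
2.9167
dp [0.0015, 0.0014, -0.0002] twist [-0.1, 0.0, 0.3]
(-138, 0, 30) [403. 278.]
(-152, 0, 30) [402. 300.]
(-112, 65, 33) [289. 235.]
(-112, -65, 33) [516. 238.]
(-2, -120, 88) [664.  43.]
```

View pics/w1.png

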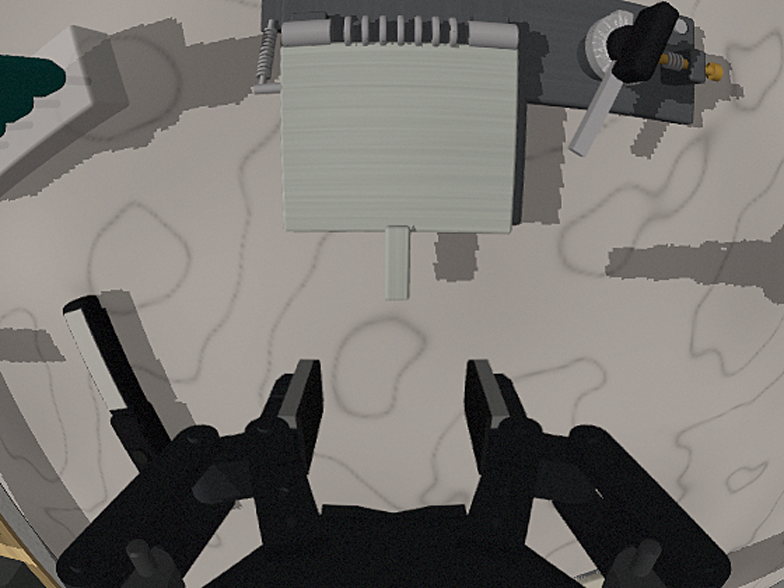

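```bash
sed -i 's/^V=.*/V=[0.6417,0.1163,-0.2197]/' go.py; python3 -c "
from go import *
delta(W((-138,0,22)),V[2])"
```

```text
dp [0.0034, -0.0007, 0.1278] twist [-0.1, 0.0, 0.3]
```

Request:
step_arm --dp '[[0.003, -0.001, 0.04], [0.003, -0.001, 0.08], [0.003, -0.001, 0.11], [0.003, -0.001, 0.127], [0.003, -0.001, 0.127]]' --twist '[[0, 0, 0.3], [0, 0, 0.3], [0, 0, 0.3], [0, 0, 0.3], [0, 0, 0.3]]'

```text
t: 3.33
tool_pos: [0.504, 0.1405, 0.0196]
ee_rot: [0.002, 0.994, -0.113, -0.003]
contact_force: [-0.6, 0.2, 0.1]
grip_width: 0.602
grasp_force: 0.0
```

Request:
step_arm --dp '[[0, 0, 0], [0, 0, 0], [0, 0, 0], [0, 0, 0], [0, 0, 0]]' --twist '[[0, 0, 0], [0, 0, 0], [0, 0, 0], [0, 0, 0], [0, 0, 0]]' --gripper 0

```text
t: 3.75
tool_pos: [0.5092, 0.1466, 0.0252]
ee_rot: [-0.003, 0.994, -0.112, 0.003]
contact_force: [2.1, 6.0, -4.4]
grip_width: 0.149
grasp_force: 60.7
```

```bash
python3 -c "
from go import *
o=env.get_obs();print(o['t'],o['grip_width'],o['grasp_force'],o['contact_force']);delta(W((-138,0,22)),V[2])"
```

```text
3.75 0.14923715672737706 60.672399401664734 [ 2.0782653   6.01336793 -4.35373923]
dp [-0.0021, 0.0008, 0.0032] twist [-0.3, -0.3, -0.2]
```

Request:
step_arm --dp '[[0.0015, 0, -0.0206], [0.0062, 0, -0.0408], [0.0137, 0, -0.06], [0.0241, 0, -0.0779], [0.037, 0, -0.0941]]' --twist '[[0, 0, 0], [0, 0, 0], [0, 0, 0], [0, 0, 0], [0, 0, 0]]'

```text
t: 4.17
tool_pos: [0.5452, 0.1384, 0.1199]
ee_rot: [-0.003, 0.994, -0.112, 0.003]
contact_force: [10.4, 8.3, -17.1]
grip_width: 0.147
grasp_force: 58.4
```

```bash
python3 -c "
from go import *
a=.75
o=env.get_obs();print(o['t'],o['grip_width'],o['grasp_force'],o['contact_force']);delta(W((-138*np.cos(a),0,22+138*np.sin(a))),V[2])
for a in [.9,1.05,1.2,1.35,1.5,1.65,1.8,1.9]: print(a,np.round([.138*(np.cos(.75)-np.cos(a)),-.138*(np.sin(a)-np.sin(.75))],4))"
```

```text
4.1667 0.14690103214393896 58.4391188621521 [ 10.35839271   8.29701234 -17.07512576]
dp [-0.002, 0.0006, 0.0039] twist [-0.4, -0.3, -0.2]
0.9 [ 0.0152 -0.014 ]
1.05 [ 0.0323 -0.0256]
1.2 [ 0.051  -0.0346]
1.35 [ 0.0708 -0.0406]
1.5 [ 0.0912 -0.0436]
1.65 [ 0.1119 -0.0435]
1.8 [ 0.1323 -0.0403]
1.9 [ 0.1456 -0.0365]
```

Request:
step_arm --dp '[[0.0142, 0, -0.012], [0.0313, 0, -0.0226], [0.05, 0, -0.0316], [0.0698, 0, -0.0376], [0.09, 0, -0.0406]]' --twist '[[0, 0, 0], [0, 0, 0], [0, 0, 0], [0, 0, 0], [0, 0, 0]]'

```text
t: 4.58
tool_pos: [0.6307, 0.1192, 0.1608]
ee_rot: [-0.003, 0.994, -0.111, 0.0]
contact_force: [-0.5, 7.8, -4.0]
grip_width: 0.148
grasp_force: 60.1
```

```bash
python3 -c "
from go import *
a=1.5
o=env.get_obs();print(o['t'],o['grip_width'],o['grasp_force'],o['contact_force']);delta(W((-138*np.cos(a),0,22+138*np.sin(a))),V[2])
for b in [1.65,1.8,1.9]: print(b,np.round([.138*(np.cos(a)-np.cos(b)),-.138*(np.sin(b)-np.sin(a))],4))"
```

```text
4.5833 0.14845461709726485 60.091726183891296 [-0.54014532  7.83535148 -4.01521448]
dp [0.0016, 0.0004, 0.0012] twist [-0.3, -0.0, -0.2]
1.65 [0.0207 0.0001]
1.8 [0.0411 0.0033]
1.9 [0.0544 0.0071]
```

Request:
step_arm --dp '[[0.0207, 0, 0.001], [0.04, 0, 0.004], [0.048, 0, 0.006], [0.048, 0, 0.006]]' --twist '[[0, 0, 0], [0, 0, 0], [0, 0, 0], [0, 0, 0]]'

```text
t: 4.92
tool_pos: [0.681, 0.108, 0.1552]
ee_rot: [-0.004, 0.994, -0.112, 0.003]
contact_force: [2.7, 5.2, 4.9]
grip_width: 0.148
grasp_force: 64.2
```

Request:
step_arm --dp '[[0, 0, 0], [0, 0, 0], [0, 0, 0], [0, 0, 0]]' --twist '[[0, 0, 0], [0, 0, 0], [0, 0, 0], [0, 0, 0]]' --gripper 50

```text
t: 5.25
tool_pos: [0.6775, 0.1034, 0.1523]
ee_rot: [0.0, 0.994, -0.113, 0.0]
contact_force: [-0.4, 0.4, -0.4]
grip_width: 0.501
grasp_force: 0.0
```

Request:
step_arm --dp '[[0, 0, -0.03], [0, 0, -0.07], [-0.03, 0, -0.1], [-0.06, 0, -0.11], [-0.06, 0, -0.11]]' --twist '[[0, 0, 0], [0, 0, 0], [0, 0, 0], [0, 0, 0], [0, 0, 0]]'

```text
t: 5.67
tool_pos: [0.6158, 0.1212, 0.266]
ee_rot: [-0.001, 0.994, -0.11, 0.001]
contact_force: [-0.3, 1.6, -1.4]
grip_width: 0.499
grasp_force: 0.0
```

```bash
python3 -c "
from go import *
p=cam('scene');save(p,'s2.png',(220,130,380,300),3.5)
p=cam('wrist');save(p,'w2.png',None,1.4)
o=env.get_obs();print(o['t'],o['tool_pos'],o['contact_force'])
print(proj(p,W((-2,-120,88)))*1.4)
for t in ['knob_grip','cam_knob','follower_tip']: print(t,rec(p,t))"
```

```text
5.7667 [0.61850541 0.11789501 0.26316297] [-0.05706671 -0.37406207  0.54816866]
[557.3596358  227.13333281]
knob_grip [(0.78, [381.5, 170.8, 53.0, 77.4]), (0.74, [423.1, 155.2, 34.4, 10.4])]
cam_knob [(0.71, [293.8, 31.7, 28.8, 63.3]), (0.69, [384.8, 171.7, 55.2, 73.4])]
follower_tip [(0.68, [424.5, 155.6, 35.8, 7.2])]
```

View pics/s2.png

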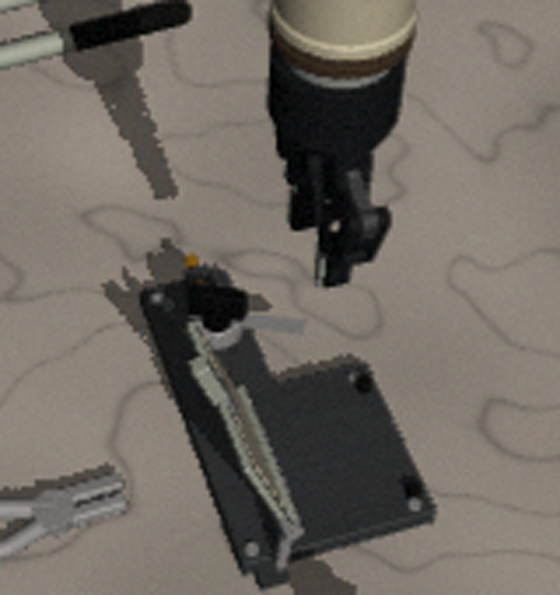

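View pics/w2.png

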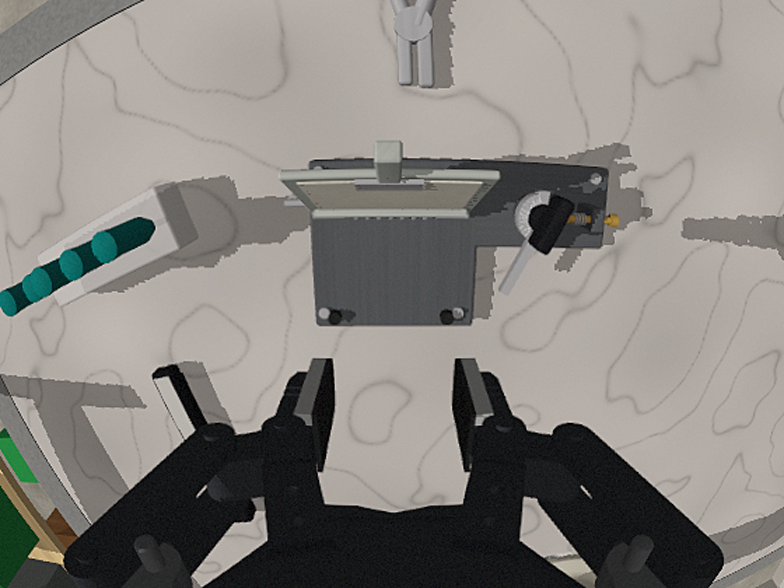

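```bash
python3 -c "
from go import *
p=cam('wrist')
for q in (.1,.2,.3,.4): 
  a=2.92-q; print(q,np.round(proj(p,W((-2+67*np.cos(a),-120+67*np.sin(a),61)))*1.4),[np.round(proj(p,W((-2+s*22*np.cos(a),-120+s*22*np.sin(a),88)))*1.4) for s in (1,-1)])
print(np.round(proj(p,W((-2,-120,53)))*1.4),[np.round(proj(p,W(l))*1.4) for l in [(40,-195,18),(-35,-195,18),(-110,-75,18)]])
print(np.round(env.get_obs()['joint_pos'],3));delta(W((-2,-120,160)),V[2])"
```

```text
0.1 [512. 300.] [array([544., 258.]), array([566., 201.])]
0.2 [505. 297.] [array([541., 257.]), array([569., 203.])]
0.3 [498. 294.] [array([539., 256.]), array([571., 204.])]
0.4 [491. 290.] [array([537., 254.]), array([574., 206.])]
[541. 220.] [array([609., 169.]), array([602., 251.]), array([471., 329.])]
[ 0.206  0.481 -0.6    1.578  0.287  1.173 -2.251]
dp [0.0208, 0.1153, 0.1007] twist [0.0, 0.1, -0.4]
```

Request:
step_arm --dp '[[0.005, 0.03, 0], [0.01, 0.06, 0], [0.015, 0.09, 0.01], [0.022, 0.115, 0.03], [0.022, 0.115, 0.06]]' --twist '[[0, 0, 6], [0, 0, 12], [0, 0, 18], [0, 0, 25], [0, 0, 25]]' --gripper 45

```text
t: 6.38
tool_pos: [0.6174, -0.0084, 0.2024]
ee_rot: [0.002, 0.943, -0.333, 0.003]
contact_force: [0.1, -2.5, -0.9]
grip_width: 0.453
grasp_force: 0.0
```

```bash
python3 -c "
from go import *
print(np.round(env.get_obs()['joint_pos'],3));delta(W((-2,-120,160)),V[2]+2.7-np.pi)
p=cam('wrist');save(p,'w3.png',None,1.4)
for l in [(-2,-120,88),(40,-195,18),(-35,-195,18)]: print(np.round(proj(p,W(l))*1.4))
a=2.70
print([np.round(proj(p,W((-2+s*22*np.cos(a),-120+s*22*np.sin(a),88)))*1.4) for s in (1,-1)])"
```

```text
[ 0.313  0.487 -0.462  1.678  0.252  1.032 -2.482]
dp [-0.0083, -0.004, 0.0424] twist [0.1, -0.4, -1.0]
[387. 298.]
[458. 167.]
[499. 260.]
[array([387., 332.]), array([386., 261.])]
```

View pics/w3.png

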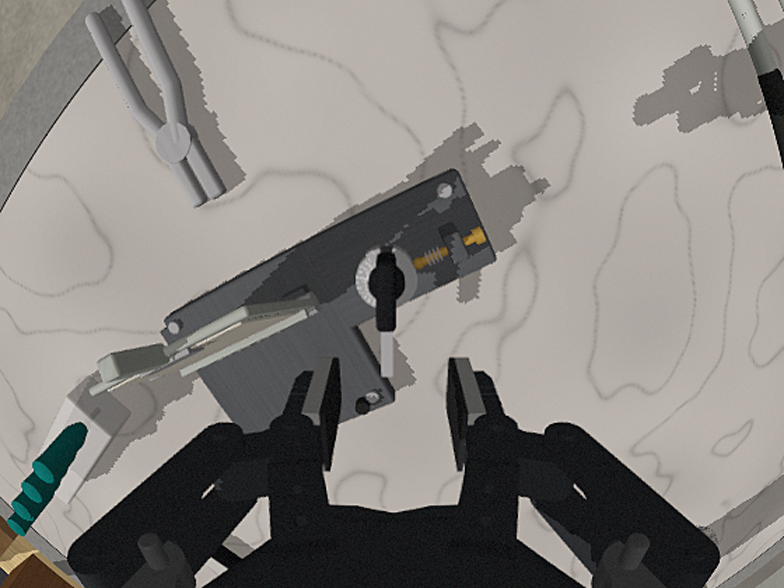

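Request:
step_arm --dp '[[0, 0, 0], [0, 0, 0], [0, 0, 0], [0, 0, 0], [0, 0, 0]]' --twist '[[0, 0, -7.1], [0, 0, -14.2], [0, 0, -21.3], [0, 0, -28.4], [0, 0, -35.5]]'

```text
t: 6.85
tool_pos: [0.6149, 0.0015, 0.2012]
ee_rot: [-0.0, 1.0, -0.017, -0.001]
contact_force: [0.0, -0.0, 0.3]
grip_width: 0.447
grasp_force: 0.0
```

Request:
step_arm --dp '[[0, 0, 0], [0, 0, 0], [0, 0, 0], [0, 0, 0], [0, 0, 0]]' --twist '[[0, 0, -7.1], [0, 0, -14.2], [0, 0, -21.3], [0, 0, -28.4], [0, 0, -35.5]]'

```text
t: 7.27
tool_pos: [0.6149, 0.0014, 0.2013]
ee_rot: [-0.001, 0.958, 0.288, -0.0]
contact_force: [-0.8, -0.6, -0.1]
grip_width: 0.453
grasp_force: 0.0
```

Request:
step_arm --dp '[[0, 0, 0], [0, 0, 0], [0, 0, 0], [0, 0, 0], [0, 0, 0]]' --twist '[[0, 0, -7.1], [0, 0, -14.2], [0, 0, -21.3], [0, 0, -28.4], [0, 0, -35.5]]'

```text
t: 7.68
tool_pos: [0.615, 0.0013, 0.2014]
ee_rot: [-0.001, 0.824, 0.566, -0.0]
contact_force: [0.4, -0.4, -0.3]
grip_width: 0.451
grasp_force: 0.0
```

Request:
step_arm --dp '[[0, 0, 0], [0, 0, 0], [0, 0, 0], [0, 0, 0], [0, 0, 0]]' --twist '[[0, 0, -7.1], [0, 0, -14.2], [0, 0, -21.3], [0, 0, -28.4], [0, 0, -35.5]]'

```text
t: 8.1
tool_pos: [0.615, 0.0012, 0.2014]
ee_rot: [-0.001, 0.612, 0.791, 0.0]
contact_force: [0.9, 0.5, 0.4]
grip_width: 0.453
grasp_force: 0.0
```

Request:
step_arm --dp '[[0, 0, 0], [0, 0, 0], [0, 0, 0], [0, 0, 0], [0, 0, 0]]' --twist '[[0, 0, -7.1], [0, 0, -14.2], [0, 0, -21.3], [0, 0, -28.4], [0, 0, -35.5]]'

```text
t: 8.52
tool_pos: [0.615, 0.0011, 0.2014]
ee_rot: [-0.001, 0.342, 0.94, 0.0]
contact_force: [0.4, -0.8, 0.2]
grip_width: 0.453
grasp_force: 0.0
```

```bash
python3 -c "
from go import *
print(np.round(env.get_obs()['joint_pos'],3));delta(W((-1,-120,71)),V[2]+2.7)
"
```

```text
[ 0.721  0.738 -1.143  1.666  0.71   1.215  0.283]
dp [-0.001, -0.0016, 0.1304] twist [0.0, -0.1, -2.1]
```

Good joint room now. Descend and grip.

Request:
step_arm --dp '[[-0.001, -0.001, 0.035], [-0.001, -0.001, 0.07], [-0.001, -0.001, 0.1], [-0.001, -0.001, 0.12], [-0.001, -0.001, 0.13]]' --twist '[[0, 0, -2], [0, 0, -2], [0, 0, -2], [0, 0, -2], [0, 0, -2]]'

```text
t: 8.93
tool_pos: [0.6131, -0.0008, 0.068]
ee_rot: [-0.003, 0.329, 0.944, -0.001]
contact_force: [0.0, -0.2, -0.5]
grip_width: 0.451
grasp_force: 0.0
```

Request:
step_arm --dp '[[0, 0, 0], [0, 0, 0], [0, 0, 0], [0, 0, 0], [0, 0, 0]]' --twist '[[0, 0, 0], [0, 0, 0], [0, 0, 0], [0, 0, 0], [0, 0, 0]]' --gripper 0

```text
t: 9.35
tool_pos: [0.6146, -0.0004, 0.0726]
ee_rot: [-0.0, 0.329, 0.944, -0.0]
contact_force: [-4.3, 0.5, -0.5]
grip_width: 0.128
grasp_force: 70.2
```

```bash
python3 -c "
from go import *
o=env.get_obs()
print(o['grip_width'],o['contact_force'],o['ft_torque'],np.round(o['joint_pos'],3));delta(W((-1,-120,71)),V[2]+2.7)
"
```

```text
0.12810709829363692 [-4.3485155   0.48474391 -0.52154768] [0.02054926 0.96657078 0.05157041] [ 0.652  0.879 -1.015  1.746  0.865  1.034  0.213]
dp [-0.0001, -0.0001, 0.0016] twist [-0.0, -0.0, -0.5]
```

Request:
step_arm --dp '[[0, 0, 0], [0, 0, 0], [0, 0, 0], [0, 0, 0], [0, 0, 0]]' --twist '[[0, 0, 6], [0, 0, 12], [0, 0, 18], [0, 0, 24], [0, 0, 30]]'

```text
t: 9.77
tool_pos: [0.6143, -0.0005, 0.0726]
ee_rot: [-0.0, 0.564, 0.826, -0.0]
contact_force: [-4.7, 0.2, -0.9]
grip_width: 0.13
grasp_force: 70.2
```

Request:
step_arm --dp '[[0, 0, 0], [0, 0, 0], [0, 0, 0], [0, 0, 0], [0, 0, 0]]' --twist '[[0, 0, 6], [0, 0, 12], [0, 0, 18], [0, 0, 24], [0, 0, 30]]'

```text
t: 10.18
tool_pos: [0.6141, -0.0006, 0.0726]
ee_rot: [-0.0, 0.759, 0.652, -0.001]
contact_force: [-6.1, -0.4, 0.7]
grip_width: 0.13
grasp_force: 68.0
```

```bash
python3 -c "
from go import *
o=env.get_obs()
print(o['grip_width'],o['contact_force'],o['ft_torque'],np.round(o['joint_pos'],3));delta(W((-1,-120,71)),V[2]+2.92-1.35)
"
```

```text
0.13025802326576544 [-6.10231734 -0.39614706  0.67682513] [-0.09241142  1.34088017  0.06132337] [ 0.535  0.771 -0.812  1.75   0.684  0.929 -0.719]
dp [0.0001, 0.0005, 0.0016] twist [-0.1, 0.1, 4.0]
```

Request:
step_arm --dp '[[0, 0, 0], [0, 0, 0], [0, 0, 0], [0, 0, 0]]' --twist '[[0, 0, 2.5], [0, 0, 4.5], [0, 0, 4.5], [0, 0, 4.5]]'

```text
t: 10.52
tool_pos: [0.614, -0.0006, 0.0726]
ee_rot: [0.0, 0.782, 0.623, -0.001]
contact_force: [-6.1, -0.9, 1.4]
grip_width: 0.13
grasp_force: 68.0
```

```bash
python3 -c "
from go import *
o=env.get_obs()
print(o['contact_force'],o['ft_torque']);delta(W((-1,-120,71)),V[2]+2.92-1.35)
"
```

```text
[-6.06093228 -0.85362418  1.43853241] [-0.13307517  1.31269373 -0.00978038]
dp [0.0001, 0.0006, 0.0016] twist [-0.1, 0.1, -0.2]
```

Request:
step_arm --dp '[[0, 0, 0], [0, 0, 0], [0, 0, 0], [0, 0, 0]]' --twist '[[0, 0, 0], [0, 0, 0], [0, 0, 0], [0, 0, 0]]' --gripper 45

```text
t: 10.85
tool_pos: [0.6161, -0.0005, 0.0726]
ee_rot: [0.001, 0.782, 0.623, 0.001]
contact_force: [-0.1, -0.3, -0.0]
grip_width: 0.448
grasp_force: 0.0
```

Request:
step_arm --dp '[[0, 0, -0.03], [0, 0, -0.07], [0, 0, -0.1], [0, 0, -0.12], [0, 0, -0.12]]' --twist '[[0, 0, 0], [0, 0, 0], [0, 0, 0], [0, 0, 0], [0, 0, 0]]'

```text
t: 11.27
tool_pos: [0.6185, 0.0004, 0.1974]
ee_rot: [0.003, 0.782, 0.623, 0.004]
contact_force: [0.8, 0.3, 0.1]
grip_width: 0.444
grasp_force: 0.0
```

```bash
python3 -c "
from go import *
p=cam('wrist');save(p,'w4.png',(170,80,390,260),3.6)
f=lambda l:np.round((proj(p,W(l))-(170,80))*3.6)
for q in(1.15,1.25,1.35,1.42):
  a=2.92-q;print(q,f((-2+67*np.cos(a),-120+67*np.sin(a),61)),f((-2-22*np.cos(a),-120-22*np.sin(a),88)))
for y in(-144,-139): print('tip',y,f((-2,y,52)))
print(env.get_obs()['t'])
"
```

```text
1.15 [314. 150.] [394. 551.]
1.25 [343. 146.] [385. 553.]
1.35 [372. 144.] [375. 553.]
1.42 [393. 144.] [368. 553.]
tip -144 [377. 503.]
tip -139 [376. 484.]
11.3167
```

View pics/w4.png

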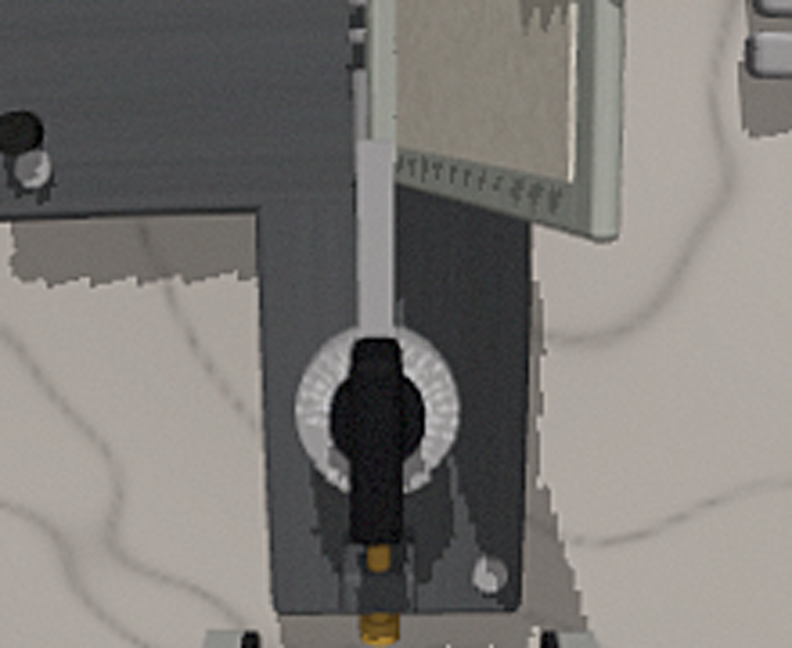

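```bash
python3 -c "
from go import *
import cv2
p=cam('wrist');c,s=np.cos(V[2]),np.sin(V[2])
def st(X): d=X-np.array([V[0],V[1],0]);return np.round([1000*(c*d[0]+s*d[1]),1000*(-s*d[0]+c*d[1])],1)
for r in (612,645,612-35): print('now',st(atz(p,(170+380/3.6,80+r/3.6),.048)))
print('edge now',st(atz(p,(170+380/3.6,80+612/3.6),.018)))
# w3 pose: reconstruct camera from tool->camera transform
o=env.get_obs()
def T(pos,q):
    M=np.eye(4);M[:3,:3]=R.from_quat([q[1],q[2],q[3],q[0]]).as_matrix();M[:3,3]=pos;return M
Tc=np.linalg.inv(p['extrinsics']);X=np.linalg.inv(T(o['tool_pos'],o['ee_rot']))@Tc
p3=dict(p);p3['extrinsics']=np.linalg.inv(T([.6155,.0015,.2012],[0,np.cos(np.radians(-37.7/2)),np.sin(np.radians(-37.7/2)),0])@X)
for uv in((468,241),(486,234)): print('before',st(atz(p3,np.array(uv)/1.4,.048)))
print('corner check',st(atz(p3,np.array((458,170))/1.4,.018)),st(atz(p3,np.array((495,259))/1.4,.018)))
"
```

```text
now [  -3.2 -177. ]
now [  -3.3 -187. ]
now [  -3.  -166.6]
edge now [  -3.6 -192.2]
before [  -6.3 -170.9]
before [  -6.9 -183.7]
corner check [  35.2 -186.3] [ -35.8 -185.9]
```

Request:
step_arm --dp '[[0, -0.03, -0.03], [0, -0.07, -0.05], [0, -0.11, -0.07], [0, -0.15, -0.08], [0, -0.15, -0.08]]' --twist '[[0, 0, 0], [0, 0, 0], [0, 0, 0], [0, 0, 0], [0, 0, 0]]'

```text
t: 11.78
tool_pos: [0.4631, 0.035, 0.2712]
ee_rot: [0.0, 0.781, 0.625, -0.003]
contact_force: [0.5, 2.0, -1.2]
grip_width: 0.454
grasp_force: 0.0
```

```bash
python3 -c "
from go import *
def orange(im,box):
    x0,y0,x1,y1=box;c=im[y0:y1,x0:x1].astype(int);b,g,r=c[...,0],c[...,1],c[...,2];w=np.clip(r-b-50,0,None).astype(float)
    ys,xs=np.mgrid[y0:y1,x0:x1];return w.sum().round(),np.round([(w*xs).sum()/w.sum(),(w*ys).sum()/w.sum()],2)
W2=W
for n,box in(('top',(285,210,320,240)),('scene',(255,190,300,222))):
    p=cam(n);old=cv2.imread('pics/%s0.png'%n);new=cv2.resize(p['img'][:,:,::-1],None,fx=1.4,fy=1.4)
    new=cv2.resize(p['img'][:,:,::-1],(old.shape[1],old.shape[0]),interpolation=cv2.INTER_CUBIC)
    B=[int(v*1.4) for v in box];print(n,orange(old,B),orange(new,B))
    print('5mm px',(proj(p,W((-2,-180,48)))-proj(p,W((-2,-185,48))))*1.4)
    sep=np.hstack([cv2.resize(x[B[1]:B[3],B[0]:B[2]],(390,int(390*(B[3]-B[1])/(B[2]-B[0])))) for x in(old,new)]);cv2.imwrite('pics/cmp_%s.png'%n,sep)
a,b=[cv2.imread('pics/cmp_%s.png'%n)[:299] for n in('top','scene')];h=min(a.shape[0],b.shape[0]);cv2.imwrite('pics/cmp.png',np.vstack([a[:h],b[:h]]))
"
```

```text
top (np.float64(82.0), array([427.04, 312.82])) (np.float64(0.0), array([nan, nan]))
5mm px [-2.33935763 -0.4530531 ]
scene (np.float64(785.0), array([384.08, 285.78])) (np.float64(149.0), array([384.57, 286.57]))
5mm px [0.75934204 1.84708833]<string>:5: RuntimeWarning: invalid value encountered in scalar divide
```

View pics/cmp.png

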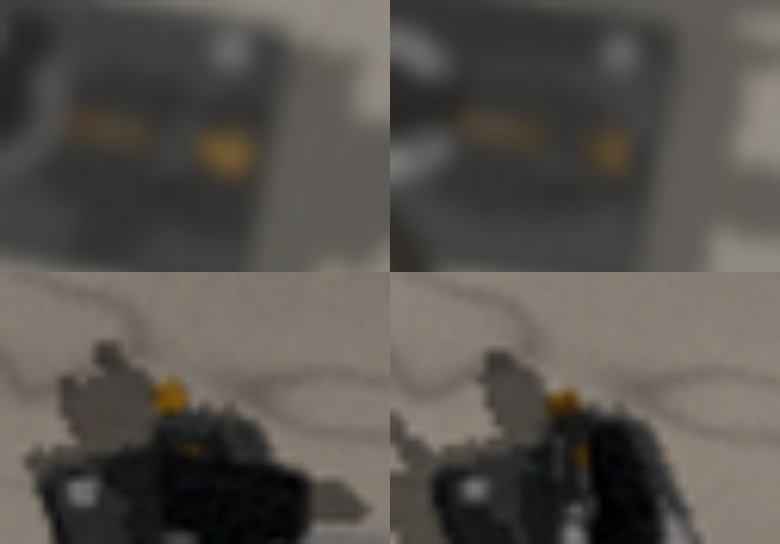

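```bash
python3 -c "
from go import *
p=cam('wrist');C=np.linalg.inv(p['extrinsics'])
print('cam',C[:3,3],'axis',C[:3,2],'tip',W((-2,-142,48)))
f=lambda l:np.round(proj(p,W(l)),1)
print(f((-2,-142,48)),f((-2,-152,48)),f((-2,-120,88)),env.get_obs()['tool_pos'])
"
```

```text
cam [0.48596532 0.11493224 0.40321354] axis [-0.07316349 -0.31924663 -0.94484321] tip [ 0.60880104 -0.02185085  0.048     ]
[406.  190.6] [405.1 198.5] [421.2 181.7] [0.46858843 0.03186139 0.27128323]
```

Request:
step_arm --dp '[[-0.03, 0, 0.02], [-0.065, 0, 0.04], [-0.1, 0, 0.07], [-0.13, 0, 0.1], [-0.13, 0, 0.13]]' --twist '[[0, 0, 0], [0, 0, 0], [0, 0, 0], [0, 0, 0], [0, 0, 0]]'

```text
t: 12.35
tool_pos: [0.4395, -0.1005, 0.1392]
ee_rot: [0.0, 0.785, 0.62, -0.001]
contact_force: [0.4, -1.3, 0.6]
grip_width: 0.45
grasp_force: 0.0
```

Request:
step_arm --dp '[[0, 0, 0.03], [0, 0, 0.045], [0, 0, 0.045]]' --twist '[[0, 0, 0], [0, 0, 0], [0, 0, 0]]'

```text
t: 12.6
tool_pos: [0.4374, -0.0936, 0.0921]
ee_rot: [-0.004, 0.782, 0.623, -0.002]
contact_force: [-1.2, -0.4, -1.0]
grip_width: 0.451
grasp_force: 0.0
```

```bash
python3 -c "
from go import *
p=cam('wrist');C=np.linalg.inv(p['extrinsics']);print(C[:3,3])
c=proj(p,W((-2,-145,48)));x0,y0=int(c[0])-50,int(c[1])-45
save(p,'w5.png',(x0,y0,x0+100,y0+75+15),6)
f=lambda l:np.round((proj(p,W(l))-(x0,y0))*6)
print('tip at drop0/5mm',f((-2,-146,48)),f((-2,-141,48)),'rim',f((-2,-142,48)),'axis top',f((-2,-120,88)),'bar end',f((-2,-142,61)),'edge',f((-2,-195,18)),f((-35,-195,18)))
"
```

```text
[ 0.4572247  -0.01218401  0.22443675]
tip at drop0/5mm [301. 283.] [303. 237.] rim [302. 246.] axis top [558.  20.] bar end [378. 247.] edge [119. 676.] [-101.  661.]
```

View pics/w5.png

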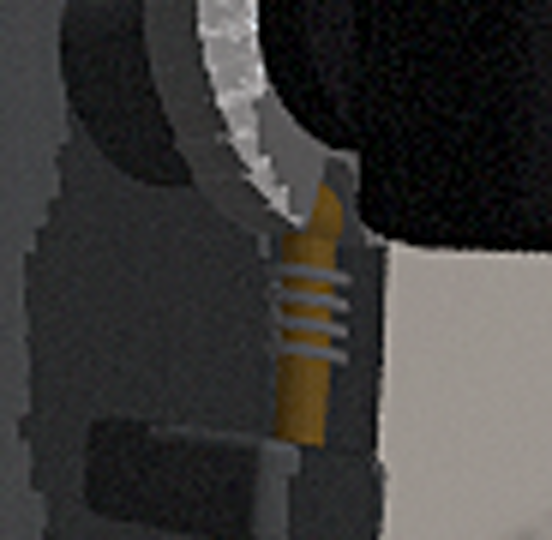

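The brass tip (about 325,205) sits inside the cam's notch, past the rim line (about row 240). The panel is open and the gripper touches nothing, so I'm handing in.

```bash
python3 -c "
from go import *
o=env.get_obs();print(o['t'],o['contact_force']);print(env.job_done())"
```

```text
12.65 [0.96597591 0.25311904 0.03431523]
the job is handed in; nothing more can be done
None
```

The panel is snapped open, the knob is turned to about 1.35 rad with the follower seated in the notch, and I handed the job in at 12.65 s with the gripper clear; it reported no verdict.

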